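# Prove a microwave control board dead and hold its spring clamp open

### The arm

A 7-joint arm with a two-finger parallel gripper is mounted at the origin on the work surface. World frame = base frame: x ahead of the robot, y to its left, z up, the work surface at z = 0. Lengths are in m, angles in rad, forces in N, time in s.
With the tool pointing down it reaches from about 0.425 to 0.825 m from the base axis. Payload 3.6 kg.
Tool frame: the origin (TCP) lies on the centre line of the jaws, within the pads' length; the fingertips stand 14 mm ahead of it and the grasp point (between the pads) lies 5 mm behind it; z points along the fingers, y is the line along which they close (so a half turn about z gives the same grasp; the last joint's range is limited). The gripper opens to 93 mm and grips with 3 to 60 N. Pads are 15 mm wide; open, the fingers measure 128 mm over their backs; the gripper's body (75 mm by 188 mm) begins 65 mm behind the grasp point.
Start: joints at [-1.24, 0.615, -0.013, 1.423, 0.008, 1.103, -0.04], TCP at [0.227, 0.609, 0.233] pointing down, gripper open.
Joint ranges: [-3.12, 3.12], [-0.3, 2.06], [-1.34, 1.32], [0.26, 2.42], [-1.36, 4.5], [0.01, 1.98], [-2.84, 2.84]. Speed limits (rad/s): [2.79, 2.79, 3.14, 3.14, 3.14, 3.14, 3.14].

### API

Orientations are given as a unit quaternion [w, x, y, z].
In Python, from workcell import read_state, get_image, hand_in gives the robot as it stands. The module is installed in compiled form; this text tells all that it offers.
- The arm moves only by the tool send_rows, never from a script. Its argument "steps" is a list of rows, each an object of numbers: "x", "y", "z": the shift along the world's x, y, z in mm; "ax", "ay", "az": the turn, a rotation vector about the world's x, y, z in rad; "hand": the gripper command: -1 is fully open, 1 is shut, values between are in proportion. In form: [{"x": .., "y": .., "z": .., "ax": .., "ay": .., "az": .., "hand": ..}, ...]. A call has 1 to 20 rows; each row is the pose to reach, as a shift and turn from the pose commanded when the call began; what a row does not reach only later rows make up. A row lasts 1/8 s, in which the tool goes at most 62.5 mm and 10.7 degrees, less where a joint would pass 70% of its speed; a pose out of reach is approached as far as the arm can. A call with a gripper value outside its range is refused whole. The fingers move at their own pace and stop on an object; "newtons" is the grip in N (left out, the last holds). Time passes only in rows, so rows that repeat a pose let the fingers close. It gives the time, the measured TCP pose, the force, the opening and the grip force at its end, in the units of the state.
- read_state(): the state, without advancing time (a new reading comes with each control period).
- get_image(name): name is "scene" or "top"; returns a dict with "frame" (420x560x3 uint8, red, green, blue), "intrinsics" (3x3 intrinsics, pixels), "distortion" ([k1, k2, p1, p2, k3] as OpenCV has them; the pictures are not rectified), "view" (4x4, takes a point from world to camera coordinates). Camera axes: x right, y down, z forward; pixel columns grow to the right and rows downward; lengths in m; the calibration is good to about 2 mm. A picture is of the moment at which its call begins. There is no depth.
- hand_in(): hands the job in; it is judged then, once.
The state is a dict: "time": time; "joints": joint angles; "dq": joint speeds; "tau": joint torques, N m; "ee_pos": TCP position; "ee_rot": TCP orientation; "force": force on the tool from outside, world axes, zero at the start; "torque": the same for the moment, N m; "opening": finger opening in m; "finger_force": force on a finger pad.
Only numpy, scipy, OpenCV 4.12 (cv2) and the standard library are available. Lean on these libraries where they do the work, as an engineer would, in place of code of your own. Each camera call takes 0.05 s, during which the arm holds its last target. There are 200 camera calls.

### The job

A second-hand microwave's control board is clamped in the spring-jaw board holder: prove it dead by taking the yellow voltage-tester pen from its stand and touching its tip gently, for about half a second each, first on the red-ringed line pad and then on the blue-ringed neutral pad, and stand the pen back in its stand and let go of it. Then take the black knob of the spring jaw and pull the jaw back, without letting it snap shut, until its orange pointer is level with the red marker clip on the scale, clear of the board, so that a colleague can lift the board out. Finish while still holding the jaw there, and leave the board and the other things where they lie.

Things in the scene. Friction and masses are not known exactly. Their poses are not given: they have to be found in the camera images.
- holder: board holder fixed to the bench, 320 mm long (x) and 100 mm wide (y; with the scale, 128 mm). Origin: middle of its length, on the bench. Its z is up; its x runs along the slide: the blue fixed jaw (face at x=+115 mm, top 42 mm) is at +x, the blue spring jaw slides on two rails (tops 30 mm high, at y=-36 and +36 mm) and opens towards -x. White scale strip beside the rails at y=-68 mm. The spring is hidden in the channel between the rails
- jaw (a joint): opening of the spring jaw, in m: 0 = clamped on the board (as at the start), grows as it is pulled towards the holder's -x, end stop at 0.055. The spring closes it: about 5 N at 0, plus 0.12 N per mm of opening
- jaw_knob (a point): grip point on the spring jaw's pull knob: an upright black cylinder, 16 mm in diameter, standing from 44 to 78 mm above the bench on the jaw's flat top (carriage 55 mm long in x, 92 mm wide, top 44 mm above the bench, knob 37 mm behind the face that bears on the board). The point lies on the knob's axis, 64 mm above the bench. Moves with the jaw; axes as the holder's
- jaw_index (a point): the orange pointer on the spring jaw's -y side, beside the knob: the point lies on the pointer's centre line near its end, 38.5 mm above the bench. Axes as the holder's
- mark_line (a point): the red marker clip straddling the white scale strip, 8 mm wide along the slide, 26 mm across, top 34 mm above the bench: the point lies on the clip's centre line, on its top, 11 mm from its middle towards the jaw. Axes as the holder's. The jaw is at the mark when jaw_index has x=0 in this frame; that takes an opening of 20 to 42 mm, different each time
- board: loose green control board, 120 (x) x 90 (y) x 2 mm, about 0.18 kg, lying on the holder's rails between the jaws, components up to 26 mm tall (above the board's top) on it. Origin: centre of its underside, 30 mm above the bench; x along the slide towards the fixed jaw
- pad_line (a point): line test pad: bare copper disc 10 mm in diameter in a red ring 16 mm in diameter, flat on the board's top, 32 mm above the bench; the point is its centre. Board frame x=-30, y=-24 mm. Nothing tall within 25 mm
- pad_neutral (a point): neutral test pad: the same in a blue ring. Board frame x=-22, y=+22 mm. A 22 mm tall black capacitor, 16 mm in diameter, stands 28 mm from its centre (axis to centre), and a 10 mm high white connector 21 mm away on the other side
- pen: cordless voltage-tester pen, loose, about 50 g, standing tip down in its stand at the start: 145 mm long, yellow barrel 18 mm in diameter from 38 to 122 mm above the tip, black cap (16 mm) above, grey tapering nose that ends in a flat tip 6 mm in diameter. Origin at the tip, z along the pen from the tip to the cap
- pen_tip (a point): the pen's tip, on its axis
- stand: grey round pen stand fixed to the bench, 76 mm across the foot, 50 mm high, its tube 44 mm across, with a round open hole 21 mm in diameter and 45 mm deep (the pen can lean a little in it). Origin: centre of its foot, on the bench
- stand_seat (a point): centre of the floor of the stand's hole, 5 mm above the bench, where the pen's tip rests
- capacitor: bystander: loose aluminium can capacitor, 35 mm in diameter, 58 mm tall with two tabs up to 68 mm, upright; origin at the centre of its foot
- tray: bystander: loose grey parts tray with small screws, 100 x 130 x 32 mm; origin at the centre of its underside
- screwdriver: bystander: loose red-handled screwdriver, 190 mm long, lying along its x, handle to -x
There are look-alikes about, which are no part of the job. Leave any green, pink or purple look-alike of the pen alone.

How it is judged:
On the way, in this order (a step that is already met when the one before it is completed fails the run):
1. the pen's tip, held in the gripper, rests on the red-ringed line pad (horizontal distance between pen_tip and pad_line below 0.005 m and contact force between pen and board above 0.2 N and contact force between the fingers and pen above 0.5 N), for 0.2 s.
2. then the held pen's tip rests on the blue-ringed neutral pad (horizontal distance between pen_tip and pad_neutral below 0.005 m and contact force between pen and board above 0.2 N and contact force between the fingers and pen above 0.5 N), for 0.2 s.
3. then the pen stands in its stand again, released (distance between pen_tip and stand_seat below 0.012 m and angle between pen's own z axis and vertical below 0.3 rad and contact force between the fingers and pen below 0.05 N), for 0.2 s.
At the end, for the whole second after the job is handed in: Fingers hold the spring jaw (over 1 N), pointer within 4 mm of the red clip's centre line, at rest, clear of the board; the pen stands released in its stand (tip within 12 mm of the seat, within 0.3 rad of upright); the board lies flat, within 10 mm of where it was (all of step 3 and x of jaw_index in the frame of mark_line between -0.004 and 0.004 m and velocity of joint jaw between -0.01 and 0.01 m/s and contact force between the fingers and jaw above 1 N and contact force between jaw and board below 0.1 N and contact force between jaw and pen below 0.1 N and distance of board from where it was at the start of the episode below 0.01 m and angle between board's own z axis and vertical below 0.05 rad); the arm keeps its last pose, push and grip.
It fails at once if the pen is pressed on the board with more than 25 N (contact force between pen and board above 25 N).
It fails at once if the jaw snaps shut (closes faster than 0.2 m/s) (velocity of joint jaw below -0.2 m/s).
It fails at once if the board is shifted by more than 15 mm (distance of board from where it was at the start of the episode above 0.015 m).
It fails at once if a bystander is shifted by more than 20 mm (distance of any of capacitor, tray, screwdriver from where it was at the start of the episode above 0.02 m).
It also fails if it takes over 64 s, if anything falls off the work surface, if the arm or the gripper's body presses on something with over 40 N, if the wrist force passes 120 N, or if a joint passes its speed limit or range.

## Working session

There is one attempt and no reset: what is moved stays moved. The work goes in short steps, Python scripts to look and compute and a tool call to move; the robot and the scene stay as the last step left them, time stands still between calls to the robot, and variables do not carry over. Pictures are saved under pics/ and viewed, at most 10 in all, crops included, and the job is handed in when it is done.

Besides the shell and the picture viewer there is one more tool, called after "Request:" by a JSON object that holds its "op" and its "data", one argument or row to a line. send_rows: Moves the arm, as the interface text tells. Its arguments: {"type":"object","properties":{"steps":{"type":"array","items":{"type":"object","properties":{"x":{"type":"number"},"y":{"type":"number"},"z":{"type":"number"},"ax":{"type":"number"},"ay":{"type":"number"},"az":{"type":"number"},"hand":{"type":"number"}}}},"newtons":{"type":"number"}},"required":["steps"]}

```bash
mkdir -p pics; cat > h.py <<'E'
import numpy as np, cv2
from workcell import read_state, get_image
def snap(n):
    d=get_image(n); d={k:np.array(v) for k,v in d.items()}; return d
def ray(d,uv):
    p=cv2.undistortPoints(np.array([[uv]],float),d['intrinsics'],d['distortion'])[0,0]
    V=d['view'];R=V[:3,:3];t=V[:3,3]
    return -R.T@t, R.T@np.array([p[0],p[1],1.])
def onz(d,uv,z):
    o,r=ray(d,uv); return o+r*(z-o[2])/r[2]
def tri(d1,u1,d2,u2):
    o1,r1=ray(d1,u1);o2,r2=ray(d2,u2)
    A=np.stack([r1,-r2],1);s=np.linalg.lstsq(A,o2-o1,rcond=None)[0]
    a=o1+r1*s[0];b=o2+r2*s[1];return (a+b)/2,np.linalg.norm(a-b)
def proj(d,P):
    V=d['view'];return cv2.projectPoints(np.array([P],float),cv2.Rodrigues(V[:3,:3])[0],V[:3,3],d['intrinsics'],d['distortion'])[0].ravel()
def save(f,im,k=1): cv2.imwrite(f,cv2.resize(im[:,:,::-1],None,fx=k,fy=k,interpolation=cv2.INTER_CUBIC))
E
python3 - <<'E'
from h import *
for n in('scene','top'):
    d=snap(n);save(f'pics/{n}0.png',d['frame'],1.4);np.savez(f'{n}0.npz',**d);print(n,ray(d,(280,210)))
s=read_state();print(s['time'],s['ee_pos'],s['ee_rot'],s['force'],s['opening'])
E
```

```text
scene (array([1.00893281, 0.5411996 , 0.73654805]), array([-0.49218698, -0.53871382, -0.68387237]))
top (array([0.26540252, 0.02158524, 1.33040879]), array([ 0.23249817,  0.01872438, -0.97251558]))
0.1 [0.22679603 0.60844881 0.2316327 ] [-1.64600818e-04  1.77405963e-01  9.84137139e-01 -1.09043330e-03] [-0.73333362 -0.01149276  0.49668173] 0.09290859414920236
```

View pics/scene0.png

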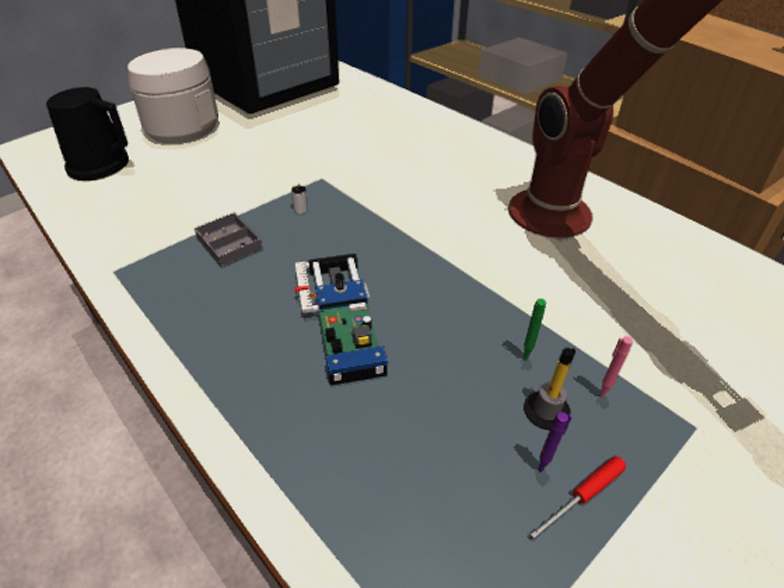

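View pics/top0.png

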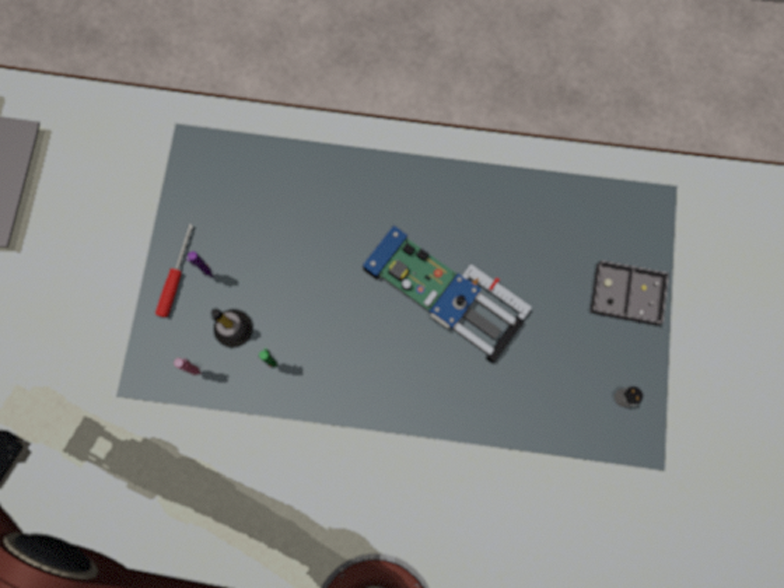

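The scene picture (in 784x588 view pixels) shows the yellow pen in its grey stand at about (560,375), with look-alikes green (535,330), pink (617,367) and purple (553,440). The holder is at about (340,320). In the top view the stand is at (232,327) and the knob at (460,300). Only the yellow pen with the black cap, standing in the stand, fits the description. I'll confirm it in one enlarged crop, together with the holder.

```bash
python3 - <<'E'
from h import *
S=dict(np.load('scene0.npz'));T=dict(np.load('top0.npz'))
def crop(d,x,y,w,h):return cv2.resize(d['frame'][y:y+h,x:x+w],(400,300),interpolation=cv2.INTER_CUBIC)
m=np.vstack([np.hstack([crop(S,200,175,100,105)[:, :],crop(T,255,155,132,105)]),np.hstack([crop(S,350,235,100,75),crop(T,120,210,100,75)])])
save('pics/crop.png',m)
print(S['intrinsics'],T['intrinsics'],T['view'])
E
```

```text
[[383.61651073   0.         277.22022587]
 [  0.         383.61651073 213.62934071]
 [  0.           0.           1.        ]] [[502.96915498   0.         276.19851164]
 [  0.         502.96915498 215.85326066]
 [  0.           0.           1.        ]] [[ 0.13024537 -0.99147257  0.00427663 -0.01885594]
 [-0.96670572 -0.12794774 -0.22160649  0.55415513]
 [ 0.22026394  0.02472898 -0.9751268   1.23832488]
 [ 0.          0.          0.          1.        ]]
```

View pics/crop.png

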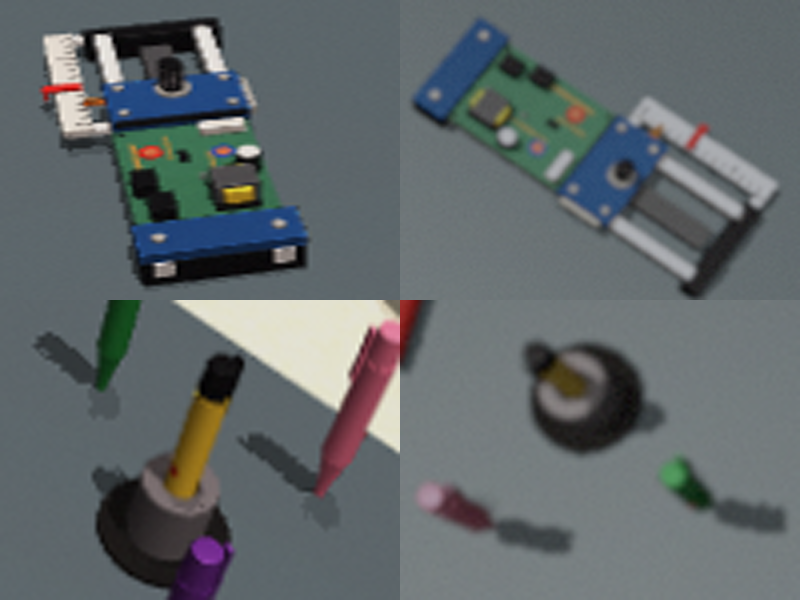

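The crop confirms the yellow pen with its black cap in the grey stand. It also shows the red ring, the blue ring, the knob, the orange pointer and the red clip. Next I'll measure colour centroids in both views.

```bash
cat > m.py <<'E'
from h import *
import sys
S=dict(np.load('scene0.npz'));T=dict(np.load('top0.npz'))
def cen(d,uv,r,f):
    im=d['frame'].astype(float);u,v=np.mgrid[0:420,0:560][::-1]
    w=np.clip(f(im[...,0],im[...,1],im[...,2]),0,None)*((u-uv[0])**2+(v-uv[1])**2<r*r)
    return np.array([(w*u).sum(),(w*v).sum()])/w.sum(), (w>0).sum()
red=lambda r,g,b:np.where((r>g*1.5)&(r>b*1.5),r-np.maximum(g,b),0)
blu=lambda r,g,b:np.where(b>g+8,b-g,0)
dark=lambda r,g,b:np.where(np.maximum(r,np.maximum(g,b))<60,1,0)
yel=lambda r,g,b:np.where((r>1.6*b)&(g>1.3*b)&(r>60),1,0)
blj=lambda r,g,b:np.where((b>1.7*r)&(b>1.3*g)&(b>60),1,0)
orange=lambda r,g,b:np.where((r>1.3*g)&(g>1.2*b),r-b,0)
def rep(n,s,t,rs,rt,f,zs=None):
    a,na=cen(S,s,rs,f);b,nb=cen(T,t,rt,f);P,e=tri(S,a,T,b)
    print(n,a.round(1),na,b.round(1),nb,'P',(P*1000).round(1),'gap',round(e*1000,1), '' if zs is None else ((onz(S,a,zs)*1000).round(1)[:2],(onz(T,b,zs)*1000).round(1)[:2]));return P
L=rep('line',(237.5,228),(312.8,195.2),6,5,red,.032)
N=rep('neut',(255.5,228),(300.5,206.5),5.5,4.5,blu,.032)
rep('clip',(215.5,206.8),(353,202.6),9,6,red,.034)
rep('ptr',(223,210.7),(338.5,200.5),5,3,orange,.0385)
rep('knob',(243,198),(329,214),8,5,dark,.070)
rep('cap',(408,252),(154.5,224),9,8,dark,.137)
rep('yel',(400,270),(162,230),25,12,yel,.09)
print('LN',np.linalg.norm(L-N)*1000,'expect 46.7')
E
python3 m.py; python3 - <<'E'
from m import *
E
```

```text
line [237.1 227.8] 24 [312.5 194.8] 23 P [629.  -34.9  33.8] gap 2.3 (array([628.7, -37.3]), array([628.6, -34.1]))
neut [255.3 227.5] 18 [299.2 206.8] 17 P [592.5  -4.3  33.1] gap 4.3 (array([593.1,  -7. ]), array([591.3,  -2.8]))
clip [215.3 206. ] 39 [352.7 202. ] 24 P [ 622.8 -142.4   32.4] gap 0.1 (array([ 623.7, -140.8]), array([ 622.4, -142.2]))
ptr [223.  210.2] 13 [339.  201.2] 4 P [ 619.7 -106.7   39.1] gap 3.7 (array([ 620.4, -109. ]), array([ 618.5, -105.5]))
knob [242.7 198.2] 92 [328.7 214.2] 27 P [572.5 -80.4  71.3] gap 1.9 (array([572.1, -82.5]), array([572.1, -79.8]))
cap [405.  253.9] 94 [154.8 224.8] 46 P [474.4 338.9 138.2] gap 0.7 (array([473.5, 338.2]), array([474.4, 339.5]))
yel [398.2 271.3] 217 [161.2 229.6] 51 P [474.4 337.1  78.6] gap 0.6 (array([483.5, 340.9]), array([472.7, 334. ]))
LN 47.58242861324179 expect 46.7
line [237.1 227.8] 24 [312.5 194.8] 23 P [629.  -34.9  33.8] gap 2.3 (array([628.7, -37.3]), array([628.6, -34.1]))
neut [255.3 227.5] 18 [299.2 206.8] 17 P [592.5  -4.3  33.1] gap 4.3 (array([593.1,  -7. ]), array([591.3,  -2.8]))
clip [215.3 206. ] 39 [352.7 202. ] 24 P [ 622.8 -142.4   32.4] gap 0.1 (array([ 623.7, -140.8]), array([ 622.4, -142.2]))
ptr [223.  210.2] 13 [339.  201.2] 4 P [ 619.7 -106.7   39.1] gap 3.7 (array([ 620.4, -109. ]), array([ 618.5, -105.5]))
knob [242.7 198.2] 92 [328.7 214.2] 27 P [572.5 -80.4  71.3] gap 1.9 (array([572.1, -82.5]), array([572.1, -79.8]))
cap [405.  253.9] 94 [154.8 224.8] 46 P [474.4 338.9 138.2] gap 0.7 (array([473.5, 338.2]), array([474.4, 339.5]))
yel [398.2 271.3] 217 [161.2 229.6] 51 P [474.4 337.1  78.6] gap 0.6 (array([483.5, 340.9]), array([472.7, 334. ]))
LN 47.58242861324179 expect 46.7
```

```bash
python3 - <<'E' 
from h import *
S=dict(np.load('scene0.npz'));T=dict(np.load('top0.npz'))
for n,s,t in(('green',(540,303),(265,354)),('pink',(626,341),(180,362)),('purple',(561,418),(192,257))):
    s=np.array(s)/1.4;t=np.array(t)/1.4;P,e=tri(S,s,T,t);print(n,P.round(3),round(e,4),'az from pen',np.degrees(np.arctan2(P[1]-.338,P[0]-.4744)).round(),'d',np.hypot(P[1]-.338,P[0]-.4744).round(3))
# pen axis: mouth of stand and barrel points
for z in(.055,.137):print(z,proj(S,(.4744,.338,z)),proj(T,(.4744,.338,z)))
s=read_state();print(s['ee_pos'],s['joints'])
E
```

```text
green [0.417 0.245 0.141] 0.0009 az from pen -122.0 d 0.109
pink [0.386 0.384 0.141] 0.0003 az from pen 153.0 d 0.1
purple [0.571 0.399 0.139] 0.0039 az from pen 32.0 d 0.114
0.055 [396.00365413 278.13795533] [162.72232241 231.4453967 ]
0.137 [404.69886917 254.02885529] [155.37679034 224.94536806]
[0.22679603 0.60844881 0.2316327 ] [-1.24051057  0.61577836 -0.01260253  1.42471736  0.00813353  1.10335324
 -0.04038345]
```

Request:
{"op": "send_rows", "data": {
  "steps": [
    {"x": 50, "y": -54, "z": 0, "az": 0.08, "hand": 0},
    {"x": 90, "y": -98, "az": 0.16, "hand": 0},
    {"x": 130, "y": -142, "az": 0.24, "hand": 0},
    {"x": 170, "y": -186, "az": 0.32, "hand": 0},
    {"x": 210, "y": -230, "az": 0.4, "hand": 0},
    {"x": 247.6, "y": -270.2, "az": 0.5, "hand": 0},
    {"x": 247.6, "y": -270.2, "az": 0.5, "hand": 0},
    {"x": 247.6, "y": -270.2, "z": -50, "az": 0.5, "hand": 0},
    {"x": 247.6, "y": -270.2, "z": -50, "az": 0.5, "hand": 0}
  ]
}}

```text
$.steps[0]: bad value
```

```bash
python3 - <<'E'
from h import *
s=read_state();print(s['time'],s['ee_pos'],s['ee_rot'],s['opening'],s['joints'])
S=snap('scene');T=snap('top')
c=lambda d,x,y:cv2.resize(d['frame'][y:y+120,x:x+120],(400,400),interpolation=cv2.INTER_CUBIC)
save('pics/a.png',np.hstack([c(S,345,190),c(T,95,170)]))
E
```

```text
0.1 [0.22679603 0.60844881 0.2316327 ] [-1.64600818e-04  1.77405963e-01  9.84137139e-01 -1.09043330e-03] 0.09290859414920236 [-1.24051057  0.61577836 -0.01260253  1.42471736  0.00813353  1.10335324
 -0.04038345]
```

View pics/a.png

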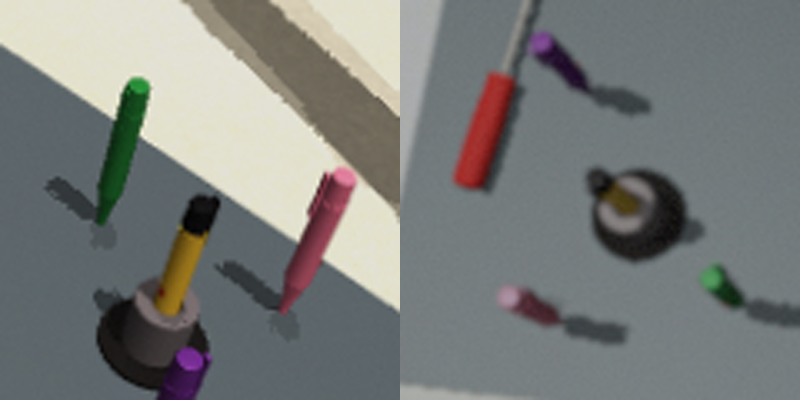

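The call was refused, probably because every row needs all seven keys. The picture shows the scene unchanged, with the yellow pen still in its stand.

Request:
{"op": "send_rows", "data": {
  "steps": [
    {"x": 50, "y": -54, "z": 0, "ax": 0, "ay": 0, "az": 0.08, "hand": 0},
    {"x": 90, "y": -98, "z": 0, "ax": 0, "ay": 0, "az": 0.16, "hand": 0},
    {"x": 130, "y": -142, "z": 0, "ax": 0, "ay": 0, "az": 0.24, "hand": 0},
    {"x": 170, "y": -186, "z": 0, "ax": 0, "ay": 0, "az": 0.32, "hand": 0},
    {"x": 210, "y": -230, "z": 0, "ax": 0, "ay": 0, "az": 0.4, "hand": 0},
    {"x": 247.6, "y": -270, "z": 0, "ax": 0, "ay": 0, "az": 0.5, "hand": 0},
    {"x": 247.6, "y": -270, "z": 0, "ax": 0, "ay": 0, "az": 0.5, "hand": 0},
    {"x": 247.6, "y": -270, "z": -50, "ax": 0, "ay": 0, "az": 0.5, "hand": 0},
    {"x": 247.6, "y": -270, "z": -50, "ax": 0, "ay": 0, "az": 0.5, "hand": 0}
  ]
}}

```text
time: 1.32
ee_pos: [0.4716, 0.3381, 0.1795]
ee_rot: [-0.004, -0.072, 0.997, -0.002]
force: [-1.1, 0.5, 0.9]
opening: 0.0461
finger_force: 0.0
```

```bash
python3 - <<'E'
from h import *
s=read_state();print(s['time'],s['ee_pos'],s['ee_rot'],s['opening'],s['joints'])
S=snap('scene');T=snap('top')
c=lambda d,x,y:cv2.resize(d['frame'][y:y+120,x:x+120],(400,400),interpolation=cv2.INTER_CUBIC)
save('pics/a2.png',np.hstack([c(S,345,190),c(T,95,170)]))
E
```

```text
1.325 [0.4715915  0.33808909 0.1794803 ] [-0.00398391 -0.07211587  0.9973859  -0.00219152] 0.04609901940338452 [-0.58027542  0.56843846 -0.12465148  1.68959918  0.08440375  0.89787993
  0.97638829]
```

View pics/a2.png

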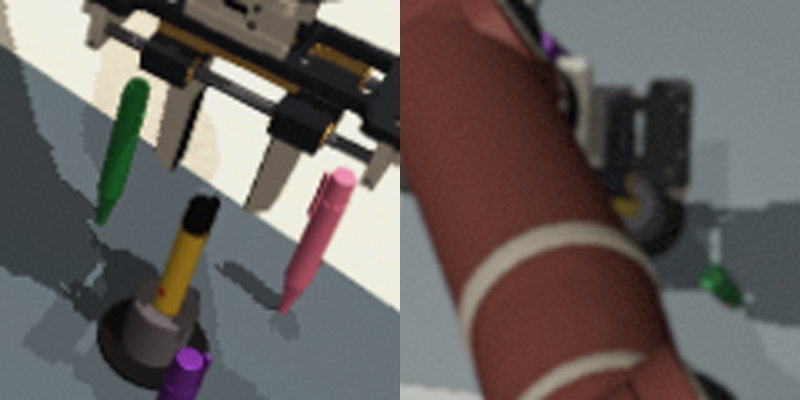

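The fingers straddle the cap: crop pixels (175,170) and (255,210), with the cap at (203,205). I'll descend and grip.

Request:
{"op": "send_rows", "data": {
  "steps": [
    {"x": 1, "y": 0, "z": -45, "ax": 0, "ay": 0, "az": 0, "hand": 0},
    {"x": 1, "y": 0, "z": -85, "ax": 0, "ay": 0, "az": 0, "hand": 0},
    {"x": 1, "y": 0, "z": -89, "ax": 0, "ay": 0, "az": 0, "hand": 0},
    {"x": 1, "y": 0, "z": -89, "ax": 0, "ay": 0, "az": 0, "hand": 0.4},
    {"x": 1, "y": 0, "z": -89, "ax": 0, "ay": 0, "az": 0, "hand": 1},
    {"x": 1, "y": 0, "z": -89, "ax": 0, "ay": 0, "az": 0, "hand": 1},
    {"x": 1, "y": 0, "z": -89, "ax": 0, "ay": 0, "az": 0, "hand": 1},
    {"x": 1, "y": 0, "z": -89, "ax": 0, "ay": 0, "az": 0, "hand": 1}
  ],
  "newtons": 20
}}

```text
time: 2.42
ee_pos: [0.4763, 0.3394, 0.0948]
ee_rot: [0.001, -0.071, 0.997, 0.0]
force: [-0.8, -0.9, 6.7]
opening: 0.0177
finger_force: 20.0
```

Request:
{"op": "send_rows", "data": {
  "steps": [
    {"x": 0, "y": 0, "z": 30, "ax": 0, "ay": 0, "az": 0, "hand": 1},
    {"x": 0, "y": 0, "z": 70, "ax": 0, "ay": 0, "az": 0, "hand": 1},
    {"x": 0, "y": 0, "z": 110, "ax": 0, "ay": 0, "az": 0, "hand": 1},
    {"x": 20, "y": -50, "z": 110, "ax": 0, "ay": 0, "az": 0, "hand": 1},
    {"x": 42, "y": -100, "z": 110, "ax": 0, "ay": 0, "az": 0, "hand": 1},
    {"x": 64, "y": -150, "z": 110, "ax": 0, "ay": 0, "az": 0, "hand": 1},
    {"x": 86, "y": -200, "z": 110, "ax": 0, "ay": 0, "az": 0, "hand": 1},
    {"x": 108, "y": -250, "z": 110, "ax": 0, "ay": 0, "az": 0, "hand": 1},
    {"x": 130, "y": -300, "z": 110, "ax": 0, "ay": 0, "az": 0, "hand": 1},
    {"x": 150, "y": -345, "z": 100, "ax": 0, "ay": 0, "az": 0, "hand": 1},
    {"x": 154, "y": -374, "z": 80, "ax": 0, "ay": 0, "az": 0, "hand": 1},
    {"x": 154, "y": -374, "z": 70, "ax": 0, "ay": 0, "az": 0, "hand": 1},
    {"x": 154, "y": -374, "z": 70, "ax": 0, "ay": 0, "az": 0, "hand": 1},
    {"x": 154, "y": -374, "z": 70, "ax": 0, "ay": 0, "az": 0, "hand": 1}
  ]
}}

```text
time: 4.18
ee_pos: [0.6298, -0.0321, 0.1643]
ee_rot: [0.001, -0.073, 0.997, 0.001]
force: [1.1, 0.4, 0.1]
opening: 0.0176
finger_force: 20.0
```

```bash
python3 - <<'E'
from h import *
s=read_state();print(s['time'],s['ee_pos'],s['ee_rot'],s['force'],s['opening'])
S=snap('scene');T=snap('top');np.savez('S1.npz',**S);np.savez('T1.npz',**T)
c=lambda d,x,y:cv2.resize(d['frame'][y:y+120,x:x+120],(400,400),interpolation=cv2.INTER_CUBIC)
save('pics/b.png',np.hstack([c(S,190,150),c(T,260,130)]))
E
```

```text
4.175 [ 0.62983368 -0.0320618   0.16432192] [ 5.33986611e-04 -7.34023248e-02  9.97301975e-01  7.64734449e-04] [1.05910824 0.3714803  0.09056947] 0.01756641796713399
```

View pics/b.png

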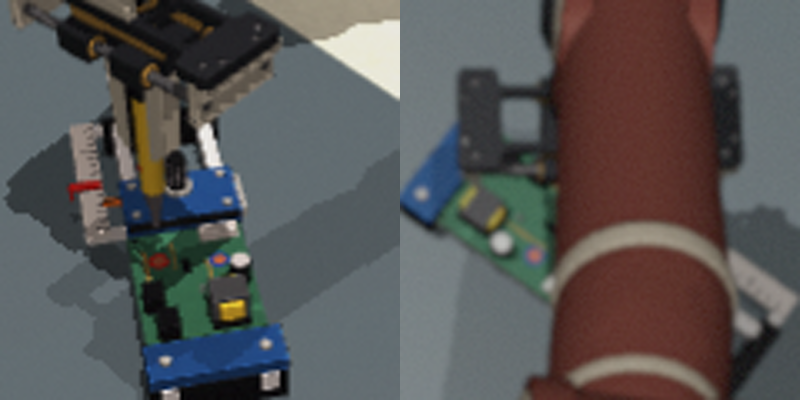

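```bash
python3 - <<'E'
from h import *
S=dict(np.load('S1.npz'))
im=S['frame'].astype(int)
r,g,b=im[...,0],im[...,1],im[...,2]
m=((r>1.6*b)&(g>1.25*b)&(r>50));m[:, :225]=0;m[:,248:]=0;m[:175]=0;m[212:]=0
for y in range(176,218):
    x=np.where(m[y])[0]
    if len(x):print(y,x.min(),x.max(),end='; ')
print()
for z in(.0665,.0705,.0745,.0785,.1125,.13,.15):print(z,proj(S,(.6298,-.0321,z)).round(1))
print('tip',onz(S,(236.8,217.5),.0745).round(4))
# enlarge tip numerically: darkness rows
for y in range(208,224):print(y,im[y,228:248].sum(1)//3)
E
```

```text
180 230 230; 181 230 233; 182 230 233; 183 230 233; 184 230 233; 185 230 233; 186 230 233; 187 230 234; 188 230 234; 189 230 234; 190 231 234; 191 231 234; 192 231 234; 193 231 234; 194 231 234; 195 231 234; 196 231 234; 197 231 238; 198 231 238; 199 231 238; 200 231 239; 201 232 239; 202 232 238; 203 232 238; 204 232 239; 205 232 239; 206 232 238; 207 233 238; 208 234 237; 210 225 225; 211 225 225; 
0.0665 [237.  219.5]
0.0705 [236.9 218.4]
0.0745 [236.8 217.2]
0.0785 [236.7 216. ]
0.1125 [235.7 205.9]
0.13 [235.1 200.5]
0.15 [234.5 194.1]
tip [ 0.6304 -0.0313  0.0745]
208 [ 46  45  45  47  46  49  61  73  63  61  51  49  69  93  88 103 124 100
  90  84]
209 [45 45 46 46 45 39 44 48 47 46 46 42 47 54 58 68 92 85 83 83]
210 [44 46 47 45 46 45 41 44 45 44 47 44 47 47 46 47 61 83 84 84]
211 [47 45 45 47 46 45 41 44 45 45 45 46 47 46 46 46 48 62 84 84]
212 [45 46 46 45 46 47 46 44 47 44 42 46 47 47 46 47 46 58 84 83]
213 [45 51 74 79 54 46 46 44 45 43 41 47 48 46 47 47 47 48 53 62]
214 [44 61 99 92 54 45 44 42 46 44 42 47 46 47 47 46 47 45 37 39]
215 [44 48 61 59 48 44 45 43 45 44 40 51 62 53 46 25 24 18 18 15]
216 [35 37 47 48 45 37 32 37 47 40 26 26 29 22 20 15 12 14 12 11]
217 [28 24 21 17 21 18 16 23 47 40 16 14 16 16 16 21 20 20 22 29]
218 [32 15 13 12 11 13 13 18 25 27 21 27 35 40 41 42 34 33 33 35]
219 [27 11 18 21 22 26 26 33 33 33 36 51 57 57 61 58 41 50 49 49]
220 [44 30 32 32 34 34 34 35 39 60 87 89 89 90 82 52 51 52 50 52]
221 [47 37 37 37 48 47 48 49 49 54 67 93 93 85 56 51 52 51 51 52]
222 [41 28 17 32 38 42 51 46 43 51 63 93 86 60 51 50 52 51 51 51]
223 [41 44 39 44 37 35 38 37 47 75 76 73 63 68 52 50 50 52 52 51]
```

The tip at scene pixel (236.8,217.5) lies on the tool axis, so the pen hangs straight, with its tip about 95 mm below the grasp. I'll shift over the line pad and lower to just above it.

Request:
{"op": "send_rows", "data": {
  "steps": [
    {"x": -1, "y": -3, "z": -15, "ax": 0, "ay": 0, "az": 0, "hand": 1},
    {"x": -1, "y": -3, "z": -30, "ax": 0, "ay": 0, "az": 0, "hand": 1},
    {"x": -1, "y": -3, "z": -35, "ax": 0, "ay": 0, "az": 0, "hand": 1},
    {"x": -1, "y": -3, "z": -35, "ax": 0, "ay": 0, "az": 0, "hand": 1},
    {"x": -1, "y": -3, "z": -35, "ax": 0, "ay": 0, "az": 0, "hand": 1}
  ]
}}

```text
time: 4.9
ee_pos: [0.629, -0.038, 0.1289]
ee_rot: [0.0, -0.072, 0.997, -0.0]
force: [-1.0, -0.9, 0.1]
opening: 0.0179
finger_force: 20.0
```

```bash
python3 - <<'E'
from h import *
s=read_state();print(s['time'],s['ee_pos'],s['ee_rot'],s['force'],s['opening'])
S=snap('scene');T=snap('top');np.savez('S2.npz',**S)
p=s['ee_pos'];print(proj(S,(p[0],p[1],p[2]+.005-.0948)),proj(S,(.629,-.0365,.032)),proj(S,(.629,-.0349,.032)))
c=lambda d,x,y,w:cv2.resize(d['frame'][y:y+w,x:x+w],(400,400),interpolation=cv2.INTER_CUBIC)
save('pics/c.png',np.hstack([c(S,210,190,60),c(T,270,150,80)]))
E
```

```text
4.9 [ 0.62897132 -0.0379528   0.12894034] [ 3.96202455e-04 -7.15194073e-02  9.97439129e-01 -3.31341357e-05] [-0.99376722 -0.90821551  0.14507334] 0.017920881863572855
[236.65847977 225.79751138] [237.19560225 228.06066164] [237.57661626 228.39616512]
```

View pics/c.png

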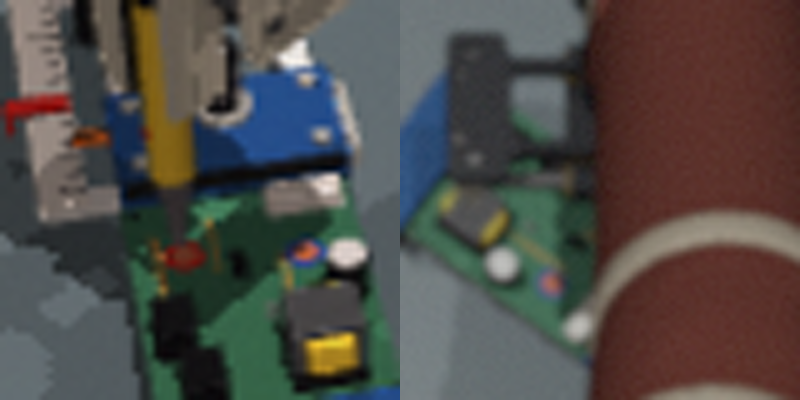

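The tip is at scene pixel (237.4,226), just above the red ring centred at (237.6,228.5), so it is aligned for a straight drop. I'll creep down.

Request:
{"op": "send_rows", "data": {
  "steps": [
    {"x": 0, "y": 1, "z": -3, "ax": 0, "ay": 0, "az": 0, "hand": 1},
    {"x": 0, "y": 1, "z": -5, "ax": 0, "ay": 0, "az": 0, "hand": 1},
    {"x": 0, "y": 1, "z": -6, "ax": 0, "ay": 0, "az": 0, "hand": 1},
    {"x": 0, "y": 1, "z": -7, "ax": 0, "ay": 0, "az": 0, "hand": 1},
    {"x": 0, "y": 1, "z": -7, "ax": 0, "ay": 0, "az": 0, "hand": 1}
  ]
}}

```text
time: 5.62
ee_pos: [0.6286, -0.0369, 0.1219]
ee_rot: [0.0, -0.072, 0.997, -0.0]
force: [-1.4, -0.6, 1.5]
opening: 0.0176
finger_force: 20.0
```

Request:
{"op": "send_rows", "data": {
  "steps": [
    {"x": 0, "y": 0, "z": -1, "ax": 0, "ay": 0, "az": 0, "hand": 1},
    {"x": 0, "y": 0, "z": -1.5, "ax": 0, "ay": 0, "az": 0, "hand": 1},
    {"x": 0, "y": 0, "z": -1.5, "ax": 0, "ay": 0, "az": 0, "hand": 1}
  ]
}}

```text
time: 6.0
ee_pos: [0.6289, -0.0369, 0.1218]
ee_rot: [0.0, -0.072, 0.997, -0.0]
force: [-2.2, 0.2, 7.1]
opening: 0.0176
finger_force: 20.0
```

The tip is firmly on the line pad at about 7 N. I'll hold, lift and move over the neutral pad.

Request:
{"op": "send_rows", "data": {
  "steps": [
    {"x": 0, "y": 0, "z": 0, "ax": 0, "ay": 0, "az": 0, "hand": 1},
    {"x": 0, "y": 0, "z": 0, "ax": 0, "ay": 0, "az": 0, "hand": 1},
    {"x": 0, "y": 0, "z": 0, "ax": 0, "ay": 0, "az": 0, "hand": 1},
    {"x": 0, "y": 0, "z": 20, "ax": 0, "ay": 0, "az": 0, "hand": 1},
    {"x": 0, "y": 0, "z": 36, "ax": 0, "ay": 0, "az": 0, "hand": 1},
    {"x": -18, "y": 15, "z": 36, "ax": 0, "ay": 0, "az": 0, "hand": 1},
    {"x": -35.7, "y": 30.2, "z": 36, "ax": 0, "ay": 0, "az": 0, "hand": 1},
    {"x": -35.7, "y": 30.2, "z": 36, "ax": 0, "ay": 0, "az": 0, "hand": 1},
    {"x": -35.7, "y": 30.2, "z": 20, "ax": 0, "ay": 0, "az": 0, "hand": 1},
    {"x": -35.7, "y": 30.2, "z": 8, "ax": 0, "ay": 0, "az": 0, "hand": 1},
    {"x": -35.7, "y": 30.2, "z": 8, "ax": 0, "ay": 0, "az": 0, "hand": 1},
    {"x": -35.7, "y": 30.2, "z": 8, "ax": 0, "ay": 0, "az": 0, "hand": 1}
  ]
}}

```text
time: 7.5
ee_pos: [0.5932, -0.007, 0.1278]
ee_rot: [-0.0, -0.071, 0.997, -0.0]
force: [-1.3, 0.3, -0.0]
opening: 0.0176
finger_force: 20.0
```

```bash
python3 - <<'E'
from h import *
s=read_state();print(s['time'],s['ee_pos'],s['force'],s['opening'])
S=snap('scene');T=snap('top');np.savez('S3.npz',**S)
p=s['ee_pos'];print(proj(S,(p[0],p[1],p[2]-.0898)),proj(S,(p[0],p[1],.032)),proj(S,(.5925,-.0043,.032)))
c=lambda d,x,y,w:cv2.resize(d['frame'][y:y+w,x:x+w],(400,400),interpolation=cv2.INTER_CUBIC)
save('pics/d.png',np.hstack([c(S,225,190,60),c(T,265,160,80)]))
E
```

```text
7.5 [ 0.59317836 -0.00704195  0.12782132] [-1.26297485  0.30159241 -0.01761684] 0.01763193309406323
[255.22209792 225.91027675] [255.31242397 227.55734763] [256.19785323 228.00475162]
```

View pics/d.png

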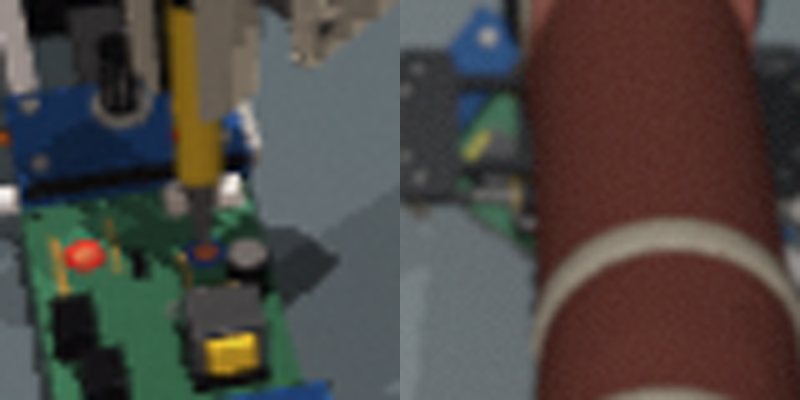

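The tip, at scene pixel (255.6,226), is right over the blue ring centred at (255.9,228.1). I'll creep down.

Request:
{"op": "send_rows", "data": {
  "steps": [
    {"x": 0, "y": 0, "z": -3, "ax": 0, "ay": 0, "az": 0, "hand": 1},
    {"x": 0, "y": 0, "z": -5, "ax": 0, "ay": 0, "az": 0, "hand": 1},
    {"x": 0, "y": 0, "z": -6.5, "ax": 0, "ay": 0, "az": 0, "hand": 1},
    {"x": 0, "y": 0, "z": -7.5, "ax": 0, "ay": 0, "az": 0, "hand": 1},
    {"x": 0, "y": 0, "z": -7.5, "ax": 0, "ay": 0, "az": 0, "hand": 1},
    {"x": 0, "y": 0, "z": -7.5, "ax": 0, "ay": 0, "az": 0, "hand": 1}
  ]
}}

```text
time: 8.35
ee_pos: [0.5931, -0.0067, 0.1218]
ee_rot: [0.0, -0.072, 0.997, -0.0]
force: [-1.6, 0.5, 5.9]
opening: 0.0175
finger_force: 20.0
```

Request:
{"op": "send_rows", "data": {
  "steps": [
    {"x": 0, "y": 0, "z": 0, "ax": 0, "ay": 0, "az": 0, "hand": 1},
    {"x": 0, "y": 0, "z": 0, "ax": 0, "ay": 0, "az": 0, "hand": 1},
    {"x": 0, "y": 0, "z": 0, "ax": 0, "ay": 0, "az": 0, "hand": 1},
    {"x": 0, "y": 0, "z": 40, "ax": 0, "ay": 0, "az": 0, "hand": 1},
    {"x": 0, "y": 0, "z": 85, "ax": 0, "ay": 0, "az": 0, "hand": 1},
    {"x": -16, "y": 50, "z": 95, "ax": 0, "ay": 0, "az": 0, "hand": 1},
    {"x": -33, "y": 100, "z": 95, "ax": 0, "ay": 0, "az": 0, "hand": 1},
    {"x": -50, "y": 150, "z": 95, "ax": 0, "ay": 0, "az": 0, "hand": 1},
    {"x": -67, "y": 200, "z": 95, "ax": 0, "ay": 0, "az": 0, "hand": 1},
    {"x": -84, "y": 250, "z": 95, "ax": 0, "ay": 0, "az": 0, "hand": 1},
    {"x": -101, "y": 300, "z": 95, "ax": 0, "ay": 0, "az": 0, "hand": 1},
    {"x": -116, "y": 346, "z": 95, "ax": 0, "ay": 0, "az": 0, "hand": 1},
    {"x": -117, "y": 346, "z": 60, "ax": 0, "ay": 0, "az": 0, "hand": 1},
    {"x": -117, "y": 346, "z": 30, "ax": 0, "ay": 0, "az": 0, "hand": 1},
    {"x": -117, "y": 346, "z": 30, "ax": 0, "ay": 0, "az": 0, "hand": 1},
    {"x": -117, "y": 346, "z": 30, "ax": 0, "ay": 0, "az": 0, "hand": 1}
  ]
}}

```text
time: 10.35
ee_pos: [0.4766, 0.3396, 0.1517]
ee_rot: [0.001, -0.071, 0.997, 0.0]
force: [0.7, -0.8, 0.4]
opening: 0.0178
finger_force: 20.0
```

```bash
python3 - <<'E'
from h import *
s=read_state();print(s['time'],s['ee_pos'],s['force'],s['opening'])
S=snap('scene')
p=s['ee_pos'];print('tip px',proj(S,(p[0],p[1],p[2]-.0898)),'mouth',proj(S,(p[0],p[1],.05)))
c=lambda d,x,y,w:cv2.resize(d['frame'][y:y+w,x:x+w],(500,500),interpolation=cv2.INTER_CUBIC)
save('pics/e.png',c(S,360,235,70))
E
```

```text
10.35 [0.47660822 0.33961076 0.15165369] [ 0.66668234 -0.83823546  0.40674217] 0.01776642159274002
tip px [396.69503423 277.23353649] mouth [395.51217527 280.48144149]
```

View pics/e.png

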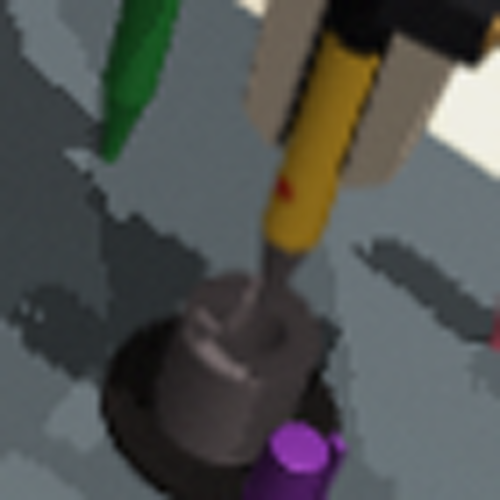

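The pen hangs over the hole: its axis meets the mouth at crop (257,328), and the hole centre is at about (260,325). I'll lower it in, watching the force.

Request:
{"op": "send_rows", "data": {
  "steps": [
    {"x": 0, "y": 0, "z": -12, "ax": 0, "ay": 0, "az": 0, "hand": 1},
    {"x": 0, "y": 0, "z": -22, "ax": 0, "ay": 0, "az": 0, "hand": 1},
    {"x": 0, "y": 0, "z": -32, "ax": 0, "ay": 0, "az": 0, "hand": 1},
    {"x": 0, "y": 0, "z": -42, "ax": 0, "ay": 0, "az": 0, "hand": 1},
    {"x": 0, "y": 0, "z": -50, "ax": 0, "ay": 0, "az": 0, "hand": 1},
    {"x": 0, "y": 0, "z": -55, "ax": 0, "ay": 0, "az": 0, "hand": 1},
    {"x": 0, "y": 0, "z": -55, "ax": 0, "ay": 0, "az": 0, "hand": 1},
    {"x": 0, "y": 0, "z": -55, "ax": 0, "ay": 0, "az": 0, "hand": 1}
  ]
}}

```text
time: 11.4
ee_pos: [0.476, 0.3393, 0.0958]
ee_rot: [0.0, -0.072, 0.997, 0.0]
force: [0.0, -0.3, -0.7]
opening: 0.0175
finger_force: 20.0
```

Request:
{"op": "send_rows", "data": {
  "steps": [
    {"x": 0, "y": 0, "z": -1, "ax": 0, "ay": 0, "az": 0, "hand": 0.5},
    {"x": 0, "y": 0, "z": -1, "ax": 0, "ay": 0, "az": 0, "hand": 0.1},
    {"x": 0, "y": 0, "z": -1, "ax": 0, "ay": 0, "az": 0, "hand": 0},
    {"x": 0, "y": 0, "z": -1, "ax": 0, "ay": 0, "az": 0, "hand": 0},
    {"x": 0, "y": 0, "z": 15, "ax": 0, "ay": 0, "az": 0, "hand": 0},
    {"x": 0, "y": 0, "z": 50, "ax": 0, "ay": 0, "az": 0, "hand": 0},
    {"x": 0, "y": 0, "z": 95, "ax": 0, "ay": 0, "az": 0, "hand": 0},
    {"x": 0, "y": 0, "z": 115, "ax": 0, "ay": 0, "az": 0, "hand": 0},
    {"x": 0, "y": 0, "z": 115, "ax": 0, "ay": 0, "az": 0, "hand": 0}
  ]
}}

```text
time: 12.52
ee_pos: [0.4769, 0.3401, 0.2135]
ee_rot: [0.002, -0.072, 0.997, 0.002]
force: [-0.1, 0.1, -0.5]
opening: 0.0464
finger_force: 0.0
```

```bash
python3 - <<'E'
from h import *
import m
s=read_state();print(s['time'],s['ee_pos'],s['force'],s['opening'])
S=snap('scene');S0=m.S
for d in(S0,S):
    m.S=d;print(m.cen(d,(405,254),9,m.dark),m.cen(d,(398,271),25,m.yel))
E
```

```text
line [237.1 227.8] 24 [312.5 194.8] 23 P [629.  -34.9  33.8] gap 2.3 (array([628.7, -37.3]), array([628.6, -34.1]))
neut [255.3 227.5] 18 [299.2 206.8] 17 P [592.5  -4.3  33.1] gap 4.3 (array([593.1,  -7. ]), array([591.3,  -2.8]))
clip [215.3 206. ] 39 [352.7 202. ] 24 P [ 622.8 -142.4   32.4] gap 0.1 (array([ 623.7, -140.8]), array([ 622.4, -142.2]))
ptr [223.  210.2] 13 [339.  201.2] 4 P [ 619.7 -106.7   39.1] gap 3.7 (array([ 620.4, -109. ]), array([ 618.5, -105.5]))
knob [242.7 198.2] 92 [328.7 214.2] 27 P [572.5 -80.4  71.3] gap 1.9 (array([572.1, -82.5]), array([572.1, -79.8]))
cap [405.  253.9] 94 [154.8 224.8] 46 P [474.4 338.9 138.2] gap 0.7 (array([473.5, 338.2]), array([474.4, 339.5]))
yel [398.2 271.3] 217 [161.2 229.6] 51 P [474.4 337.1  78.6] gap 0.6 (array([483.5, 340.9]), array([472.7, 334. ]))
LN 47.58242861324179 expect 46.7
12.525 [0.47692032 0.34007256 0.21345047] [-0.14183563  0.12957052 -0.52620461] 0.04638992230257465
(array([404.76, 254.09]), np.int64(100)) (array([398.21198157, 271.32718894]), np.int64(217))
(array([405.05825243, 254.31067961]), np.int64(103)) (array([398.32110092, 271.94495413]), np.int64(218))
```

The pen stands as it did at the start: its cap and barrel centroids are within 0.7 px. Now I'll move over the knob, closing along the slide (azimuth 60°).

Request:
{"op": "send_rows", "data": {
  "steps": [
    {"x": 11, "y": -50, "z": 0, "ax": 0, "ay": 0, "az": -0.08, "hand": 0.2},
    {"x": 22, "y": -100, "z": 0, "ax": 0, "ay": 0, "az": -0.16, "hand": 0.2},
    {"x": 34, "y": -150, "z": 0, "ax": 0, "ay": 0, "az": -0.24, "hand": 0.2},
    {"x": 45, "y": -200, "z": 0, "ax": 0, "ay": 0, "az": -0.32, "hand": 0.2},
    {"x": 57, "y": -250, "z": 0, "ax": 0, "ay": 0, "az": -0.4, "hand": 0.2},
    {"x": 68, "y": -300, "z": -20, "ax": 0, "ay": 0, "az": -0.48, "hand": 0.2},
    {"x": 80, "y": -350, "z": -40, "ax": 0, "ay": 0, "az": -0.56, "hand": 0.2},
    {"x": 91, "y": -400, "z": -60, "ax": 0, "ay": 0, "az": -0.64, "hand": 0.2},
    {"x": 96, "y": -422, "z": -80, "ax": 0, "ay": 0, "az": -0.67, "hand": 0.2},
    {"x": 96, "y": -422, "z": -110, "ax": 0, "ay": 0, "az": -0.67, "hand": 0.2},
    {"x": 96, "y": -422, "z": -110, "ax": 0, "ay": 0, "az": -0.67, "hand": 0.2},
    {"x": 96, "y": -422, "z": -110, "ax": 0, "ay": 0, "az": -0.67, "hand": 0.2}
  ]
}}

```text
time: 14.08
ee_pos: [0.5722, -0.0812, 0.101]
ee_rot: [-0.0, 0.259, 0.966, 0.001]
force: [-0.1, -0.4, 0.2]
opening: 0.0369
finger_force: 0.0
```

```bash
python3 - <<'E'
from h import *
s=read_state();print(s['time'],s['ee_pos'],s['ee_rot'],s['force'],s['opening'])
S=snap('scene');T=snap('top')
p=s['ee_pos'];print(((proj(S,(p[0],p[1],.078))-[205,165]+.5)*400/70).round(),((proj(S,(p[0],p[1],.044))-[205,165]+.5)*400/70).round())
c=lambda d,x,y,w:cv2.resize(d['frame'][y:y+w,x:x+w],(400,400),interpolation=cv2.INTER_CUBIC)
save('pics/f.png',np.hstack([c(S,205,165,70),c(T,280,160,90)]))
E
```

```text
14.075 [ 0.57222076 -0.08115255  0.10095786] [-1.51738727e-05  2.59219596e-01  9.65818274e-01  5.12133239e-04] [-0.06526464 -0.39938568  0.23295397] 0.036876008628353704
[219. 181.] [223. 236.]
```

View pics/f.png

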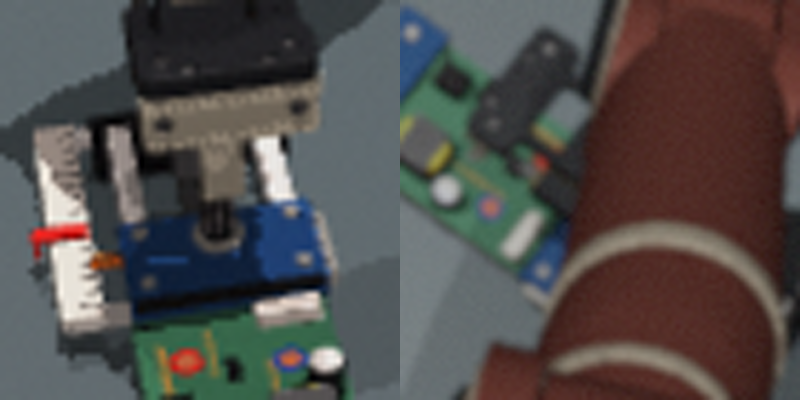

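The finger blocks the knob's top. The knob base is at crop (218,236), about 2 mm to the holder's -y side of the tool axis. I'll correct for that, descend and grip.

Request:
{"op": "send_rows", "data": {
  "steps": [
    {"x": 2, "y": -1, "z": -12, "ax": 0, "ay": 0, "az": 0, "hand": 0.2},
    {"x": 2, "y": -1, "z": -25, "ax": 0, "ay": 0, "az": 0, "hand": 0.2},
    {"x": 2, "y": -1, "z": -34, "ax": 0, "ay": 0, "az": 0, "hand": 0.2},
    {"x": 2, "y": -1, "z": -39, "ax": 0, "ay": 0, "az": 0, "hand": 0.2},
    {"x": 2, "y": -1, "z": -39, "ax": 0, "ay": 0, "az": 0, "hand": 0.2}
  ],
  "newtons": 40
}}

```text
time: 14.8
ee_pos: [0.5736, -0.0837, 0.0611]
ee_rot: [-0.001, 0.26, 0.966, -0.0]
force: [-0.2, 0.2, -0.8]
opening: 0.0373
finger_force: 0.0
```

Request:
{"op": "send_rows", "data": {
  "steps": [
    {"x": 0, "y": 0, "z": 0, "ax": 0, "ay": 0, "az": 0, "hand": 0.5},
    {"x": 0, "y": 0, "z": 0, "ax": 0, "ay": 0, "az": 0, "hand": 0.8},
    {"x": 0, "y": 0, "z": 0, "ax": 0, "ay": 0, "az": 0, "hand": 1},
    {"x": 0, "y": 0, "z": 0, "ax": 0, "ay": 0, "az": 0, "hand": 1},
    {"x": 0, "y": 0, "z": 0, "ax": 0, "ay": 0, "az": 0, "hand": 1}
  ]
}}

```text
time: 15.42
ee_pos: [0.5747, -0.0827, 0.062]
ee_rot: [0.001, 0.26, 0.966, 0.001]
force: [0.7, 2.0, 1.7]
opening: 0.0149
finger_force: 40.0
```

Request:
{"op": "send_rows", "data": {
  "steps": [
    {"x": -1, "y": -1.7, "z": 0, "ax": 0, "ay": 0, "az": 0, "hand": 1},
    {"x": -3, "y": -5.2, "z": 0, "ax": 0, "ay": 0, "az": 0, "hand": 1},
    {"x": -5, "y": -8.7, "z": 0, "ax": 0, "ay": 0, "az": 0, "hand": 1},
    {"x": -7, "y": -12.1, "z": 0, "ax": 0, "ay": 0, "az": 0, "hand": 1},
    {"x": -9, "y": -15.6, "z": 0, "ax": 0, "ay": 0, "az": 0, "hand": 1},
    {"x": -11, "y": -19, "z": 0, "ax": 0, "ay": 0, "az": 0, "hand": 1},
    {"x": -12.5, "y": -21.7, "z": 0, "ax": 0, "ay": 0, "az": 0, "hand": 1},
    {"x": -12.5, "y": -21.7, "z": 0, "ax": 0, "ay": 0, "az": 0, "hand": 1},
    {"x": -12.5, "y": -21.7, "z": 0, "ax": 0, "ay": 0, "az": 0, "hand": 1}
  ]
}}

```text
time: 16.55
ee_pos: [0.5637, -0.1026, 0.062]
ee_rot: [0.002, 0.259, 0.966, 0.002]
force: [3.1, 6.8, -1.0]
opening: 0.0155
finger_force: 40.0
```

```bash
cat > idx.py <<'E'
from h import *
import io,contextlib
with contextlib.redirect_stdout(io.StringIO()): import m
s=read_state();print(s['time'],s['ee_pos'],s['force'],s['opening'],s['finger_force'])
S=snap('scene');ax=np.array([.5,.866])
im=S['frame'].astype(float)
def bl(d):
    r,g,b=d['frame'].astype(float).transpose(2,0,1)
    hsv=cv2.cvtColor(d['frame'],cv2.COLOR_RGB2HSV);h,s_,v=hsv[...,0],hsv[...,1],hsv[...,2]
    for nm,mk in(('red',((h<4)|(h>175))&(s_>170)&(v>50)),('org',(h>=5)&(h<20)&(s_>120)&(v>40))):
        mk=mk.astype(np.uint8);mk[:,:205]=0;mk[:,235:]=0;mk[:190]=0;mk[222:]=0
        n,l,st,c=cv2.connectedComponentsWithStats(mk)
        for i in range(1,n):
            if st[i,4]>=4:
                z=.034 if nm=='red' else .0385
                P=onz(d,c[i],z)[:2];print(nm,c[i].round(1),st[i].tolist(),(P*1e3).round(1),'along',(P@ax*1e3).round(1),'across',(P@[-.866,.5]*1e3).round(1))
bl(m.S);print('now');bl(S)
print('line pad',m.cen(S,(237.1,227.8),6,m.red),m.cen(m.S,(237.1,227.8),6,m.red))
E
python3 idx.py
```

```text
16.55 [ 0.56368969 -0.10256919  0.06198234] [ 3.14306605  6.78620076 -0.95926348] 0.015460253643158508 40.00725746154785
red [214.2 205.8] [211, 205, 9, 5, 20] [ 625.6 -143.3] along 188.8 across -613.4
org [223.  210.2] [221, 209, 5, 3, 13] [ 620.3 -109.2] along 215.6 across -591.8
now
red [213.9 205.9] [211, 205, 8, 5, 19] [ 626.2 -143.6] along 188.8 across -614.1
org [222.1 204.8] [220, 203, 5, 4, 13] [ 609.6 -128.2] along 193.8 across -592.0
line pad (array([237.05719921, 227.84457594]), np.int64(24)) (array([237.08723864, 227.83237203]), np.int64(24))
```

```bash
cat > prof.py <<'E'
from h import *
S0=dict(np.load('scene0.npz'));T0=dict(np.load('top0.npz'));S=snap('scene');T=snap('top')
ax=np.array([.5,.866]);ay=np.array([-.866,.5])
def prof(nm,d,z,al,acs,f):
    print(nm)
    im=d['frame'].astype(np.float32)
    tot=0
    for ac in acs:
        uv=np.array([proj(d,(*(ax*a+ay*ac),z)) for a in al/1e3 for ac in[ac/1e3]],np.float32)
        c=cv2.remap(im,uv[None,:,0],uv[None,:,1],cv2.INTER_LINEAR)[0]
        tot=tot+f(c)
    print(dict(zip(al.tolist(),(tot/len(acs)).astype(int).tolist())))
R=lambda c:c[:,0]-np.maximum(c[:,1],c[:,2])
O=lambda c:c[:,0]-c[:,2]
cl=np.arange(174,206,2.)
prof('clip S0',S0,.034,cl,(-616,-612,-608,-604),R)
prof('clip S now',S,.034,cl,(-616,-612,-608,-604),R)
prof('clip T0',T0,.034,cl,(-616,-612,-608,-604),R)
po=np.arange(202,232,2.)
prof('ptr S0',S0,.0385,po,(-595,-592,-589),O)
prof('ptr T0',T0,.0385,po,(-595,-592,-589),O)
prof('ptr S now',S,.0385,po-22,(-595,-592,-589),O)
for nm,d in(('S0',S0),('T0',T0)):
    print(nm,'px/mm along',np.linalg.norm(proj(d,(*(ax*.189-ay*.61),.034))-proj(d,(*(ax*.190-ay*.61),.034))))
E
python3 prof.py
```

```text
clip S0Traceback (most recent call last):
  File "prof.py", line 16, in <module>
    prof('clip S0',S0,.034,cl,(-616,-612,-608,-604),R)
    ~~~~^^^^^^^^^^^^^^^^^^^^^^^^^^^^^^^^^^^^^^^^^^^^^^
  File "prof.py", line 9, in prof
    uv=np.array([proj(d,(*(ax*a+ay*ac),z)) for a in al/1e3 for ac in[ac/1e3]],np.float32)
                                                                     ^^
UnboundLocalError: cannot access local variable 'ac' where it is not associated with a value
```

```bash
sed -i 's/ay\*ac),z)) for a in al\/1e3 for ac in\[ac\/1e3\]\]/ay*ac\/1e3),z)) for a in al\/1e3]/' prof.py; python3 prof.py
```

```text
clip S0
{174.0: 8, 176.0: 8, 178.0: 14, 180.0: 45, 182.0: 92, 184.0: 139, 186.0: 170, 188.0: 167, 190.0: 139, 192.0: 88, 194.0: 37, 196.0: 14, 198.0: 8, 200.0: 7, 202.0: 7, 204.0: 7}
clip S now
{174.0: 6, 176.0: 6, 178.0: 12, 180.0: 44, 182.0: 93, 184.0: 141, 186.0: 174, 188.0: 172, 190.0: 145, 192.0: 91, 194.0: 38, 196.0: 14, 198.0: 7, 200.0: 5, 202.0: 4, 204.0: 4}
clip T0
{174.0: -6, 176.0: -7, 178.0: -8, 180.0: -5, 182.0: 4, 184.0: 33, 186.0: 70, 188.0: 91, 190.0: 74, 192.0: 38, 194.0: 10, 196.0: -4, 198.0: -8, 200.0: -8, 202.0: -7, 204.0: -7}
ptr S0
{202.0: -12, 204.0: -11, 206.0: -11, 208.0: 11, 210.0: 54, 212.0: 82, 214.0: 99, 216.0: 110, 218.0: 107, 220.0: 73, 222.0: 22, 224.0: -1, 226.0: -6, 228.0: -7, 230.0: -8}
ptr T0
{202.0: -5, 204.0: -6, 206.0: -6, 208.0: -6, 210.0: -4, 212.0: 4, 214.0: 23, 216.0: 43, 218.0: 56, 220.0: 47, 222.0: 27, 224.0: 10, 226.0: 1, 228.0: -1, 230.0: -3}
ptr S now
{180.0: -7, 182.0: -7, 184.0: -3, 186.0: 3, 188.0: 33, 190.0: 68, 192.0: 103, 194.0: 138, 196.0: 120, 198.0: 69, 200.0: 28, 202.0: 2, 204.0: -5, 206.0: -6, 208.0: -6}
S0 px/mm along 0.24607414490023655
T0 px/mm along 0.3784748284123738
```

About 7 mm of pull remains: scene profile 7.0, top view 7.3.

Request:
{"op": "send_rows", "data": {
  "steps": [
    {"x": -1, "y": -1.7, "z": 0, "ax": 0, "ay": 0, "az": 0, "hand": 1},
    {"x": -2, "y": -3.5, "z": 0, "ax": 0, "ay": 0, "az": 0, "hand": 1},
    {"x": -3, "y": -5.2, "z": 0, "ax": 0, "ay": 0, "az": 0, "hand": 1},
    {"x": -3.5, "y": -6.1, "z": 0, "ax": 0, "ay": 0, "az": 0, "hand": 1},
    {"x": -3.5, "y": -6.1, "z": 0, "ax": 0, "ay": 0, "az": 0, "hand": 1},
    {"x": -3.5, "y": -6.1, "z": 0, "ax": 0, "ay": 0, "az": 0, "hand": 1},
    {"x": -3.5, "y": -6.1, "z": 0, "ax": 0, "ay": 0, "az": 0, "hand": 1}
  ]
}}

```text
time: 17.68
ee_pos: [0.5606, -0.1081, 0.062]
ee_rot: [0.002, 0.259, 0.966, 0.002]
force: [4.3, 7.1, -2.5]
opening: 0.0151
finger_force: 40.0
```

```bash
cat >> prof.py <<'E'
print();prof('ptr S final',S,.0385,po-30,(-595,-592,-589),O)
s=read_state();print(s['time'],s['ee_pos'],s['force'],s['finger_force'],np.abs(s['dq']).max())
E
python3 prof.py | sed -n '3,4p;12,$p'; python3 idx.py | sed -n '/now/,$p'
```

```text
clip S now
{174.0: 6, 176.0: 6, 178.0: 12, 180.0: 44, 182.0: 94, 184.0: 142, 186.0: 175, 188.0: 173, 190.0: 145, 192.0: 92, 194.0: 39, 196.0: 14, 198.0: 7, 200.0: 5, 202.0: 5, 204.0: 5}
{180.0: 23, 182.0: 53, 184.0: 77, 186.0: 104, 188.0: 107, 190.0: 92, 192.0: 58, 194.0: 19, 196.0: 0, 198.0: -7, 200.0: -9, 202.0: -8, 204.0: -7, 206.0: -7, 208.0: -7}
S0 px/mm along 0.24607414490023655
T0 px/mm along 0.3784748284123738

ptr S final
{172.0: -9, 174.0: -9, 176.0: -8, 178.0: -5, 180.0: 23, 182.0: 53, 184.0: 77, 186.0: 104, 188.0: 107, 190.0: 92, 192.0: 58, 194.0: 19, 196.0: 0, 198.0: -7, 200.0: -9}
17.775 [ 0.5605709  -0.10810227  0.0619686 ] [ 4.26821783  6.62925545 -1.0087859 ] 40.01001477241516 0.0021689852579359083
now
red [214.2 205.8] [211, 205, 9, 5, 20] [ 625.6 -143.3] along 188.8 across -613.4
org [222. 203.] [220, 202, 5, 3, 15] [ 605.6 -134.2] along 186.6 across -591.5
line pad (array([237.05859066, 227.84283452]), np.int64(24)) (array([237.08723864, 227.83237203]), np.int64(24))
```

The pointer is at 187.1 mm along the slide and the clip at 186.9 mm. The jaw is held at 40 N, at rest, and the board hasn't moved.

```bash
python3 -c "
from workcell import hand_in
print(hand_in())"
```

```text
the job is handed in; nothing more can be done
None
```

The job is handed in, with no verdict returned: the pen touched the line pad and then the neutral pad and stands back in its stand, and the jaw is held with its pointer within about 1 mm of the red clip by camera measurement.

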